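# Clamp a sensor block: to touch, plus a quarter turn

## Robot

A 6-joint arm with a two-finger parallel gripper is mounted at the origin on the work surface. World frame = base frame: x ahead of the robot, y to its left, z up, the work surface at z = 0. Lengths are in m, angles in degrees, forces in N, time in s.
With the tool pointing down it reaches from about 0.325 to 0.775 m from the base axis. Payload 5.5 kg.
Tool frame: the origin (TCP) lies at the centre of the arm's flange, where the gripper is bolted on; the fingertips stand 182 mm ahead of it and the grasp point (between the pads) lies 163 mm ahead of it; z points along the fingers, y is the direction in which the jaws open and shut (so a half turn about z gives the same grasp; the last joint's range is limited). The gripper opens to 88 mm and grips with 3 to 60 N. Pads are 20 mm wide; open, the fingers measure 115 mm over their backs; the gripper's body (75 mm by 178 mm) begins 61 mm behind the grasp point.
Start: joints at [62.813, 5.22, 70.514, -0, 104.267, -3.249], TCP at [0.243, 0.548, 0.405] pointing down, gripper open.
Joint ranges: [-164.24, 164.24], [-49.07, 125.15], [9.68, 141.18], [-86.29, 266.29], [3.28, 154.24], [-151.56, 151.56]. Speed limits (degrees/s): [147.25, 147.25, 172.46, 180, 180, 180].

## Interface

Orientations are given as [roll, pitch, yaw] about the fixed x, y, z axes, in that order (R = Rz(yaw) Ry(pitch) Rx(roll)).
In Python, from station import r gives the robot as it stands. The module is installed in compiled form; this text tells all that it offers. Calls block until the motion is done:
- r.reach(position, orientation): joint-space move of the TCP to a pose.
- r.servo_line(position, rotation=None, speed=0.15): straight line of the TCP; rotation=None keeps the orientation; speed is the mean speed in m/s.
- r.move_joints(angles): joint-space move.
- r.let_go() and r.grab(squeeze=None): open the fingers fully, or close them until they stop; squeeze is the grip in N (None keeps the last).
- r.wait(seconds).
- r.inverse_kinematics(position, orientation): joint angles nearest the present ones, or None.
- r.sense(): the state.
- r.snapshot(name): name is "scene" or "top" or "wrist"; returns a dict with "frame" (420x560x3 uint8, red, green, blue), "fx", "fy", "cx", "cy" (pixels), "R" (3x3) and "t" (3): a world point X has camera coordinates R X + t. Camera axes: x right, y down, z forward; pixel columns grow to the right and rows downward; lengths in m; the calibration is good to about 2 mm. The wrist camera is an equidistant fisheye: a pixel r from the principal point sees the ray r / f radians off the axis. A picture is of the moment at which its call begins. There is no depth.
A pose or a line that the arm cannot do raises r.IKError and nothing moves.
- r.hand_in(): hands the job in, once; it reports no verdict.
The state is a dict: "clock": time; "joints": joint angles; "joint_vel": joint speeds; "joint_torque": joint torques, N m; "tcp_pos": TCP position; "orientation": TCP orientation; "contact_force": force on the tool from outside, world axes, zero at the start; "torque": the same for the moment, N m; "opening": finger opening in m.
Only numpy, scipy, OpenCV 4.12 (cv2) and the standard library are available. Lean on these libraries where they do the work, as an engineer would, in place of code of your own. Each camera call takes 0.05 s, during which the arm holds its last target. There are 200 camera calls.

## Task

Lay the sensor block's flat foot on the clamp's white base, slide it foot-first under the clamp pad and up gently against the steel stop, then turn the knob clockwise until you feel the pad touch the foot and add just a quarter turn more. Do not overtighten, leave the block clamped with the knob let go, and do not disturb the other things on the bench.

Things in the scene. Friction and masses are not known exactly. Their poses are not given: they have to be found in the camera images.
- work_grip (a point): Grip point of the sensor block: axis of its upright steel square post (28 x 28 mm, 50 mm high, round cap on top ending 80 mm above the foot's underside), 39 mm above the underside of the block's flat foot and 27 mm above the foot's top. Fingers close along the block's y. x points to the foot's front, z up. The front end is 114 mm ahead of this point, the rear end 16 mm behind.
- foot_front (a point): Middle of the front end face of the sensor block's foot, 6 mm above its underside; same axes as the block. This face must meet the stop.
- work: The whole sensor block, about 0.4 kg, standing on its aluminium foot 130 x 40 x 12 mm (long in x) on the bench. Origin at the centre of the foot's underside, x to the foot's front, z up.
- clamp: Fixed clamp's white base board 240 x 100 x 15 mm, top 15 mm above the bench. Origin on its underside on the centre line; x runs along it from the open end (-140 mm) to the column end (+100 mm); the foot goes in along +x. Guide rails 8 mm high, 48 mm apart, stand at x = -2 to 58 mm. A foot laid with its front end at x = -30 to -5 mm is clear of rails, arm and pad.
- stop_face (a point): Middle of the steel stop's face (36 mm wide, 22 mm high) at clamp x = 62 mm, 6 mm above the base top; same axes as the clamp. The block is home when foot_front lies on this point (sideways within 6 mm).
- stop: The rigid steel stop block on the clamp base in front of the column (12 x 36 x 22 mm; origin at the centre of its underside).
- bridge: The clamp's grey C-frame with knob, stem and pad. Origin on the screw axis at the base's top (clamp x = 30 mm). Arm 44 mm wide, top 73 mm above the bench, from 26 mm before the axis back to the column. Under it a 26 x 26 mm rubber pad, 2.5 to 14 mm above the foot at the start: the gap differs, touch must be felt. Sprung pad: about 24 N soon after touch, then 10 N more per rad.
- knob_grip (a point): Grip point of the round fluted black knob (40 mm diameter grip body, flutes to 45 mm are look only; 28 mm high, 89 to 117 mm above the bench): on its vertical axis, 103 mm above the bench, half-way up. The knob stays at this height as it turns. A white pointer rib is on top.
- knob (a joint): Turn of the knob, rad, growing clockwise seen from above (tightening; pad comes down 3.8 mm per rad). Starts between 0 and 0.25, stop at 7. Steady friction about 0.18 N m; stays where it is left. Once the pad touches (0.6 to 3.7 rad from the start) the pad pushes back, turning or at rest, with about 0.09 N m more, coming up within 0.2 rad of touch, then 0.04 per rad.
- gauge: Bystander: dial pressure gauge on a black block, 116 mm across, 173 mm high. Origin centre of underside.
- tube: Bystander: clear open plastic tube, 64 mm diameter, 100 mm high. Origin centre of underside.
- driver: Bystander: a screwdriver lying on the bench.
- fitting: Bystander: brass fitting, 32 mm diameter, 32 mm high. Origin centre of underside.
Not all that is in view belongs to the job. What is shaped like the work but green or purple is not meant.

How it is judged (in metres and radians):
On the way, in this order (a step that is already met when the one before it is completed fails the run):
1. the foot is home against the stop, under the pad, before the pad touches it (x of foot_front in the frame of stop_face between -0.0025 and 0.004 m and y of foot_front in the frame of stop_face between -0.006 and 0.006 m and z of foot_front in the frame of stop_face below 0.003 m and angle between the x axis of work and the x axis of clamp, either way round below 0.12 rad and angle between work's own z axis and vertical below 0.05 rad and contact force between bridge and work below 5 N), for 0.2 s.
2. the pad touches and presses the foot (x of foot_front in the frame of stop_face between -0.0025 and 0.004 m and y of foot_front in the frame of stop_face between -0.006 and 0.006 m and z of foot_front in the frame of stop_face below 0.003 m and angle between the x axis of work and the x axis of clamp, either way round below 0.12 rad and angle between work's own z axis and vertical below 0.05 rad and contact force between bridge and work above 15 N), for 0.1 s.
At the end, for the whole second after the job is handed in: The foot lies flat on the base, its front end within 2.5 mm of the stop and 6 mm of the middle, square within 0.12 rad; the pad presses it with 35 to 43 N (a quarter turn past touch, about 20 to 25 degrees either way), knob and block at rest and released (x of foot_front in the frame of stop_face between -0.0025 and 0.004 m and y of foot_front in the frame of stop_face between -0.006 and 0.006 m and z of foot_front in the frame of stop_face below 0.003 m and angle between the x axis of work and the x axis of clamp, either way round below 0.12 rad and angle between work's own z axis and vertical below 0.05 rad and contact force between bridge and work between 35 and 43 N and linear speed of work below 0.01 m/s and velocity of joint knob between -0.05 and 0.05 rad/s).
It fails at once if the clamp is overtightened (pad force above 53 N, some 80 degrees too much) (contact force between bridge and work above 53 N).
It fails at once if the block is pushed against the stop with more than 25 N (contact force between stop and work above 25 N).
It fails at once if the block is tipped over (angle between work's own z axis and vertical above 0.6 rad).
It fails at once if a bystander is moved by more than 25 mm (distance of any of gauge, tube, driver, fitting from where it was at the start of the episode above 0.025 m).
It also fails if it takes over 72 s, if anything falls off the work surface, if the arm or the gripper's body presses on something with over 40 N, if the wrist force passes 120 N, or if a joint passes its speed limit or range.

## Working session

There is one attempt and no reset: what is moved stays moved. The work goes in short steps, each a Python script; the robot and the scene stay as the last script left them, time stands still between calls to the robot, and variables do not carry over. Pictures are saved under pics/ and viewed, about 8 in all and at most 12, crops included, and the job is handed in when it is done.

```bash
mkdir -p pics; cat > h.py <<'E'
import numpy as np, cv2
from station import r
def snap(n,f):
    s=r.snapshot(n); cv2.imwrite('pics/'+f+'.png',cv2.cvtColor(s['frame'],cv2.COLOR_RGB2BGR))
    np.savez('pics/'+f+'.npz',**{k:s[k] for k in s}); return s
def ld(f): return np.load('pics/'+f+'.npz')
def back(s,u,v,z,fish=False):
    """pixel -> world point at height z"""
    R,t=np.array(s['R']),np.array(s['t'])
    a=(u-s['cx'])/s['fx']; b=(v-s['cy'])/s['fy']
    if fish:
        th=np.hypot(a,b); k=np.sin(th)/th if th>1e-9 else 1
        d=np.array([a*k,b*k,np.cos(th)])
    else: d=np.array([a,b,1.])
    d=R.T@d; c=-R.T@t
    return c+d*(z-c[2])/d[2]
def proj(s,X):
    p=np.array(s['R'])@np.array(X)+np.array(s['t']); return np.array([s['cx']+s['fx']*p[0]/p[2],s['cy']+s['fy']*p[1]/p[2]])
E
python3 - <<'E'
from h import *
a=snap('scene','s0');b=snap('top','t0')
for s in (a,b): print(s['fx'],s['cx'],s['cy'],-np.array(s['R']).T@np.array(s['t']))
print(r.sense())
A=cv2.imread('pics/s0.png');B=cv2.imread('pics/t0.png')
E
```

```text
386.3247769231654 277.47443340933074 207.88934423145574 [ 1.13485849 -0.22849785  0.91281572]
390.41828741385575 285.4085572776225 214.64722396854089 [ 0.31644064 -0.02574     1.35536863]
{'clock': 0.1, 'joints': array([ 6.28113068e+01,  5.25956597e+00,  7.05745545e+01,  1.31233647e-03,
        1.04267751e+02, -3.24817658e+00]), 'joint_vel': array([ 0.01686772, -0.01635578, -0.04790673, -0.02833928, -0.05697593,
        0.01884441]), 'joint_torque': array([ 2.05808858e-03, -4.47853947e+01, -4.07571316e+01,  6.98445481e-02,
        2.83873198e-02, -1.36055751e-04]), 'tcp_pos': array([0.24349064, 0.54843063, 0.40361581]), 'orientation': array([-1.79898364e+02, -7.04254435e-03,  1.56059799e+02]), 'contact_force': array([ 0.58685862,  0.47687229, -0.80983178]), 'torque': array([-0.0226972 , -0.02110511, -0.04775334]), 'opening': 0.08800652416308931}
```

View pics/t0.png

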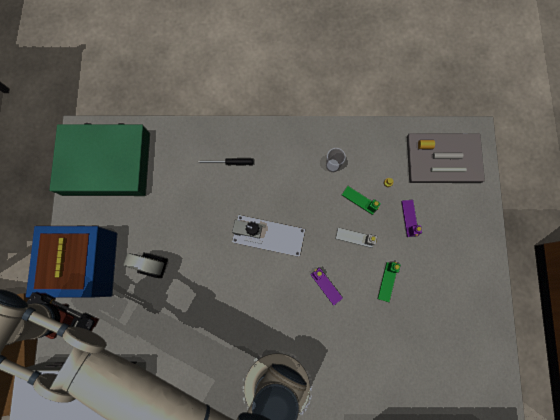

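View pics/s0.png

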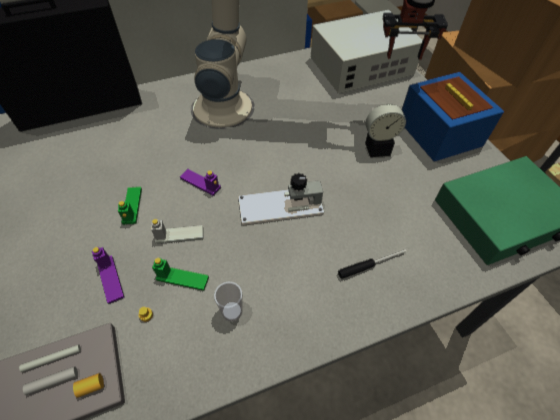

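The top view shows candidates shaped like the work. Green is at (360,200) and (389,282), purple at (412,218) and (326,286). The grey-metal one is at (357,237), or (178,233) in the scene view, and it is the only one that is neither green nor purple, so it fits. The clamp is at (268,235), with its column end at image left.

```bash
python3 - <<'E'
from h import *
A=cv2.imread('pics/s0.png');B=cv2.imread('pics/t0.png')
a=cv2.resize(B[208:260,225:385],None,fx=5,fy=5,interpolation=cv2.INTER_CUBIC)
b=cv2.resize(A[165:250,140:340],None,fx=4,fy=4,interpolation=cv2.INTER_CUBIC)
cv2.imwrite('pics/c0.png',np.vstack([a,b]))
s=ld('t0')
for p in [(232,244),(303,256),(305,230),(236,214),(337,236),(376,241)]: print(p,back(s,*p,0.015).round(3))
E
```

```text
(232, 244) [0.468 0.156 0.015]
(303, 256) [ 0.427 -0.088  0.015]
(305, 230) [ 0.517 -0.095  0.015]
(236, 214) [0.573 0.145 0.015]
(337, 236) [ 0.497 -0.206  0.015]
(376, 241) [ 0.479 -0.34   0.015]
```

View pics/c0.png

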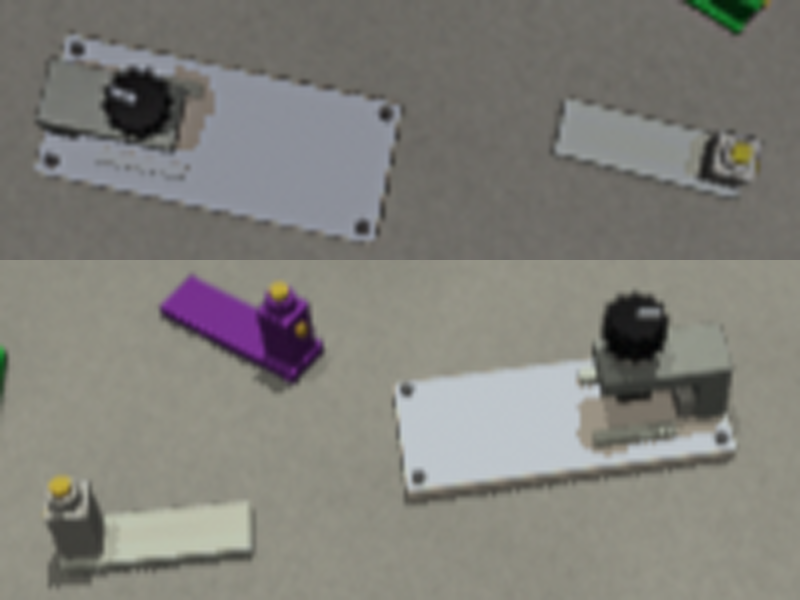

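Confirmed: the block is grey with a steel post at its rear end (image right), and its foot front faces the clamp (image left). Next I estimate both poses and look from above the block.

```bash
python3 - <<'E'
from h import *
s=ld('t0')
f=lambda x,y,z: back(s,(x+.5)/5-.5+225,(y+.5)/5-.5+208,z)[:2]
C=[f(*p,.015) for p in [(67,33),(400,105),(376,241),(36,172)]]
col=(C[0]+C[3])/2; op=(C[1]+C[2])/2
d=col-op; yaw=np.degrees(np.arctan2(d[1],d[0])); u=d/np.linalg.norm(d)
print('clamp len',np.linalg.norm(d),'wid',np.linalg.norm(C[1]-C[2]),np.linalg.norm(C[0]-C[3]),'yaw',yaw,'org',(op+u*.14+col-u*.1)/2)
F=[f(*p,.012) for p in [(566,100),(555,154)]]; fr=(F[0]+F[1])/2
k=f(130,102,.117); print('knob',k)
cap=f(741,153,.080); d=fr-cap
print('front',fr,'cap',cap,'dist',np.linalg.norm(d),'yaw',np.degrees(np.arctan2(d[1],d[0])))
g=fr-0.114*d/np.linalg.norm(d); y=np.degrees(np.arctan2(d[1],d[0])); print(g)
r.reach([cap[0],cap[1],0.163+0.15],[180,0,y])
a=snap('wrist','w0'); print(r.sense()['joints'],r.sense()['clock'],a['fx'],a['cx'],a['cy'],-np.array(a['R']).T@np.array(a['t']))
E
```

```text
clamp len 0.2383499533004395 wid 0.09580492465843729 0.099463712809747 yaw 78.20187385201274 org [0.5035581  0.05076308]
knob [0.50817348 0.08435387]
front [ 0.50751438 -0.20556095] cap [ 0.48077418 -0.31479875] dist 0.11246303923104149 yaw 76.24510952757542
[ 0.48040874 -0.31629164]
[-3.65414372e+01  1.37571619e+00  8.37638094e+01  8.17701786e-03
  9.48491508e+01 -2.28512001e+01] 3.3 325.19226210127806 278.13482232250266 214.3565558171691 [ 0.49780994 -0.2453813   0.29425067]
```

View pics/w0.png

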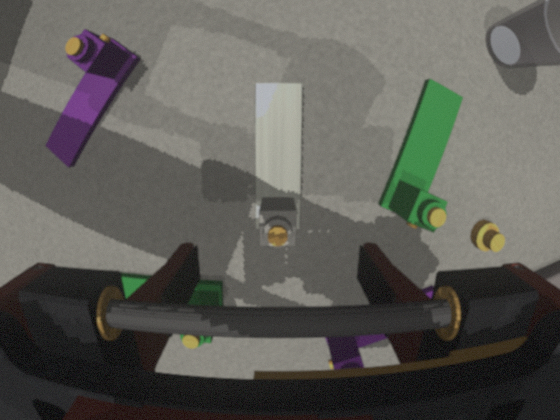

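The wrist view shows the foot squarely ahead, with its front edge at (256..301, 84) and the cap at (277,237). Nothing is near the jaws. I'll refine from these pixels, grip and lift, then look at the clamp from close by.

```bash
python3 - <<'E'
from h import *
s=ld('w0')
P=[back(s,*p,.012,True)[:2] for p in [(256,84),(301.5,84),(257,185),(302,185)]]
fr=(P[0]+P[1])/2; rr=(P[2]+P[3])/2; d=fr-rr; y=np.degrees(np.arctan2(d[1],d[0])); cap=back(s,277.5,236,.08,True)[:2]
d2=fr-cap
print(fr,np.linalg.norm(P[0]-P[1]),'yaw',y,np.degrees(np.arctan2(d2[1],d2[0])),'cap',cap,np.linalg.norm(d2))
y=np.degrees(np.arctan2(d2[1],d2[0]));u=d2/np.linalg.norm(d2)
g=(cap+fr-u*.114)/2; print('grip',g,y)
r.reach([*g,.163+.12],[180,0,y])
r.servo_line([*g,.163+.039],speed=.1)
r.grab(25); print(r.sense()['opening'],r.sense()['contact_force'])
r.servo_line([*g,.163+.039+.07],speed=.1)
print(r.sense()['opening'],r.sense()['contact_force'],r.sense()['torque'])
# in front of clamp, hovering with foot front at clamp x=-60
cy=78.2;c=np.array([.5036,.0508]);cu=np.array([np.cos(np.radians(cy)),np.sin(np.radians(cy))])
p=c+cu*(-.06-.114)
r.reach([*p,.163+.039+.07],[180,0,cy])
a=snap('wrist','w1'); print(r.sense()['joints'],r.sense()['clock'],r.sense()['opening'])
E
```

```text
[ 0.50769606 -0.20651347] 0.03888685708186866 yaw 76.79812851638376 75.87734387758306 cap [ 0.48018404 -0.3158604 ] 0.11275487357635136
grip [ 0.48003213 -0.31646415] 75.87734387758306
0.027939429698393848 [-1.1780098  -0.09557091  0.34773568]
0.027810363734823203 [-0.32430847 -0.47413501 -5.68871988] [-0.13849543  0.08086083  0.02538562]
[-1.84581892e+01 -1.21870810e+01  1.00671181e+02 -4.62661338e-02
  9.14937435e+01 -6.59929723e+00] 7.1667 0.02783895713971531
```

View pics/w1.png

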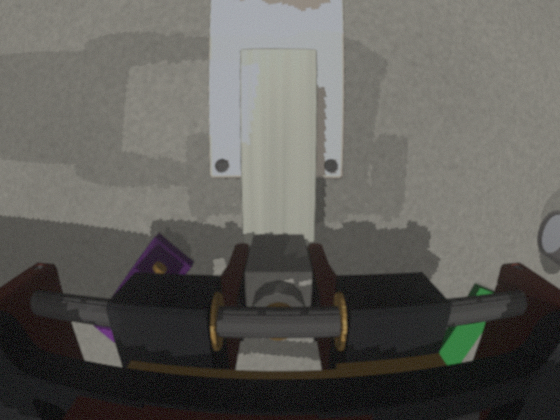

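The block is held, and its foot shows at (241..316, 48). The base's open-end corners are at (211,178) and (342,177), with side edges reaching (209,0) and (343,0). The foot looks almost parallel to the base. I'll compute the offsets.

```bash
python3 - <<'E'
from h import *
s=ld('w1'); f=lambda p,z: back(s,*p,z,True)[:2]
ang=lambda d: np.degrees(np.arctan2(d[1],d[0]))
BL,BR,TL,TR=[f(p,.015) for p in [(211,178),(342.5,177),(209.5,3),(343.5,3)]]
print('base w',np.linalg.norm(BL-BR),np.linalg.norm(TL-TR),'yaw edges',ang(TL-BL),ang(TR-BR),'end yaw',ang(BR-BL)+90)
op=(BL+BR)/2;print('open',op,'org@78.2',op+.14*np.array([np.cos(np.radians(78.2)),np.sin(np.radians(78.2))]))
F=[f(p,.082) for p in [(241,49),(316,49),(243.5,235),(314.5,235)]]
fr=(F[0]+F[1])/2;print('front',fr,np.linalg.norm(F[0]-F[1]),'yaw',ang(F[0]-F[2]),ang(F[1]-F[3]))
t=r.sense();print(t['tcp_pos'],t['orientation'],'front dist',fr-t['tcp_pos'][:2],np.linalg.norm(fr-t['tcp_pos'][:2]),ang(fr-t['tcp_pos'][:2]))
G=cv2.cvtColor(cv2.imread('pics/w1.png'),cv2.COLOR_BGR2GRAY)
E
```

```text
base w 0.09841118285952483 0.10012623641252054 yaw edges 78.6833777180974 77.95463211133061 end yaw 78.66836128492501
open [ 0.47422856 -0.08491626] org@78.2 [0.502858   0.05212518]
front [ 0.49151015 -0.00818908] 0.0391116539890292 yaw 78.29282475548843 78.5279936505112
[ 0.46818656 -0.12057164  0.27196765] [1.79983305e+02 4.84899307e-02 7.81398860e+01] front dist [0.02332359 0.11238255] 0.11477729716146305 78.27542102956916
```

```bash
cat >> h.py <<'E'
CY=78.3; CO=np.array([.5031,.0517]); CU=np.array([np.cos(np.radians(CY)),np.sin(np.radians(CY))]); CN=np.array([-CU[1],CU[0]])
def fx(n=1): # force along clamp x, y, z
    F=np.mean([r.sense()['contact_force'] for _ in range(n)],0); return np.array([F[:2]@CU,F[:2]@CN,F[2]])
E
python3 - <<'E'
from h import *
p=CO+CU*(-.020-.114)
r.reach([*p,.163+.054+.03],[180,0,CY])
r.servo_line([*p,.163+.054+.004],speed=.06)
r.wait(.2); b=fx(); z=.163+.058
for i in range(16):
    z-=.0005; r.servo_line([*p,z],speed=.02); f=fx()-b
    if f[2]>3: break
print('touch',z-.163,f,i)
r.let_go(); r.wait(.2); r.servo_line([*p,.163+.055],speed=.02); r.grab(25)
print(r.sense()['opening'],r.sense()['clock'],fx())
a=snap('wrist','w2')
cv2.imwrite('pics/c2.png',cv2.resize(cv2.imread('pics/w2.png')[0:260,150:410],None,fx=2,fy=2))
E
```

```text
touch 0.05349999999999999 [-1.01595248  1.31614235  4.73323331] 8
0.027701579825366817 12.9333 [ 0.44160794 -0.04848115 -0.23575505]
```

View pics/c2.png

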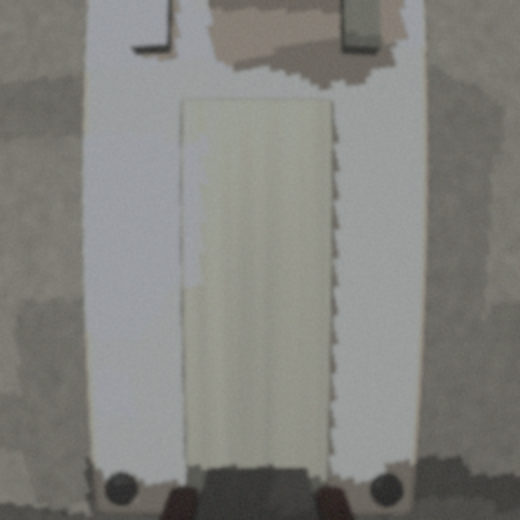

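The foot lies flat and square: it is centred at 257 px against 255.5 for the rails, about 0.4 mm off. I'll slide it in, guarded.

```bash
python3 - <<'E'
from h import *
z=.163+.055; x=-.020
L=[]
while x<.054-1e-6:
    x+=.0185 if x<.05 else .001
    r.servo_line([*(CO+CU*(x-.114)),z],speed=.06); L.append((round(x,4),*fx().round(1)))
    if L[-1][1]<-8: print('jam');break
b=fx()
while x<.070:
    x+=.0005; r.servo_line([*(CO+CU*(x-.114)),z],speed=.015); r.wait(.05); f=fx(); L.append((round(x,4),*f.round(1)))
    if f[0]<b[0]-6: break
for l in L: print(*l)
t=r.sense();print('actual x',(t['tcp_pos'][:2]-CO)@CU+.114,(t['tcp_pos'][:2]-CO)@CN,t['clock'],t['opening'])
r.wait(.3); print(fx())
snap('wrist','w3');snap('scene','s3')
a=cv2.imread('pics/s3.png')[150:230,220:340]; b=cv2.imread('pics/w3.png')[0:250,140:420]
cv2.imwrite('pics/c3.png',np.hstack([cv2.resize(a,(480,320),interpolation=cv2.INTER_CUBIC),cv2.resize(b,(320,286))[:320] if 0 else cv2.copyMakeBorder(cv2.resize(b,(310,277)),0,43,0,0,cv2.BORDER_CONSTANT)]))
E
```

```text
-0.0015 2.2 -0.0 0.5
0.017 3.2 -0.0 0.1
0.0355 2.7 0.4 0.2
0.054 3.1 0.1 0.6
0.0545 2.3 -0.2 0.7
0.055 -0.4 0.0 0.6
0.0555 -2.4 -0.3 -0.1
0.056 -3.1 0.7 1.7
actual x 0.05595618844215928 -3.618076755436753e-05 16.0167 0.02761850294739932
[-3.38404263 -0.65980143  0.27782633]
```

View pics/c3.png

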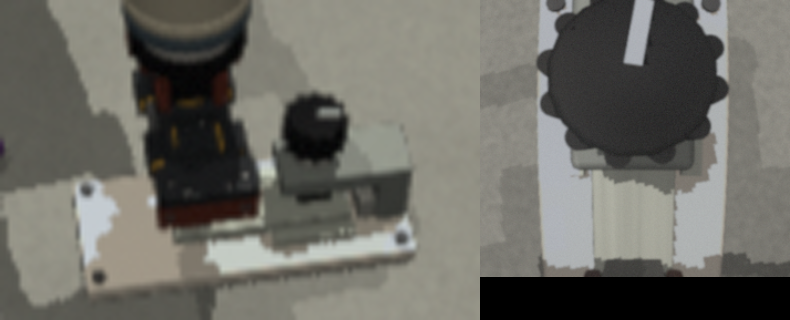

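At nominal x = 56 mm the resting force is only 3 N, so my baseline included a motion transient. It isn't home yet, so I'll push on with an absolute threshold, reading at rest.

```bash
python3 - <<'E'
from h import *
z=.163+.055; x=.056
while x<.070:
    x+=.0005; r.servo_line([*(CO+CU*(x-.114)),z],speed=.015); r.wait(.12); f=fx(); print(round(x,4),*f.round(1))
    if f[0]<-8: break
t=r.sense();print('actual x',(t['tcp_pos'][:2]-CO)@CU+.114,t['clock'],t['opening'],t['torque'])
E
```

```text
0.0565 -1.6 -0.1 0.4
0.057 -3.0 -0.8 1.3
0.0575 -2.2 -0.4 0.1
0.058 -2.9 0.5 1.3
0.0585 -2.4 0.3 0.7
0.059 -3.0 -0.3 0.6
0.0595 -2.0 -0.0 1.0
0.06 -1.8 0.6 2.2
0.0605 -3.0 0.5 1.0
0.061 -3.1 0.3 1.5
0.0615 -5.4 0.3 1.3
0.062 -8.1 -0.1 1.6
actual x 0.06131416811689487 20.8167 0.02774204164751224 [-0.84276166  0.36362494  0.06281696]
```

The block is home: a clear extra 5–6 N rise at x ≈ 61–62 mm, where 62 is expected. I'll release it, rise, and grip the knob with j6 wound back.

```bash
python3 - <<'E'
from h import *
r.let_go(); t=r.sense(); p=t['tcp_pos']
r.servo_line([p[0],p[1],.163+.15],speed=.15)
s=ld('w3'); k1=back(s,(634-480)*280/310+140,72*280/310,.117,True)[:2]; k0=CO+CU*.030
print('knob',k0,k1,(k1-k0)@CU,(k1-k0)@CN)
k=(k0*2+k1)/3 if np.linalg.norm(k1-k0)<.006 else k0
y=245
q=r.inverse_kinematics([*k,.163+.150],[180,0,y]); print(q)
q=np.array(q); 
if q[5]>0: print('flip')
r.move_joints(q); t=r.sense(); print(t['joints'][5],t['clock'])
snap('wrist','w4')
np.save('k.npy',k)
E
```

```text
knob [0.50918362 0.08107668] [0.50915036 0.08041045] -0.000659140339359734 -0.00010253378104196987
[   5.24168053   -7.79622888   92.60931824    0.           95.18691065
 -149.75831947]
-149.73075543262922 24.9667
```

View pics/w4.png

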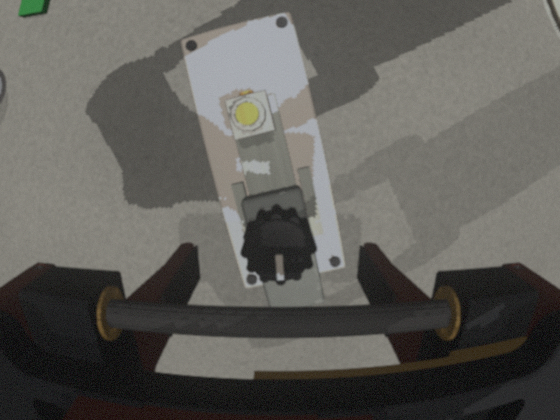

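The knob at (278,243) is centred between the jaws, and the block stands in place with its post at (250,113). I'll descend, grip, and turn clockwise in small steps while logging torque.

```bash
cat > turn.py <<'E'
from h import *
import sys
def turn(n,step,log):
    q=r.sense()['joints'].copy()
    for i in range(n):
        q[5]+=step; r.move_joints(q)
        v=[]
        for _ in range(3): r.wait(.02); v.append(r.sense()['torque'][2])
        log.append((q[5],np.mean(v)))
    return log
E
python3 - <<'E'
from turn import *
k=np.load('k.npy'); r.servo_line([*k,.163+.104],speed=.12); r.wait(.2)
print('free',[r.sense()['torque'][2].round(3)],r.sense()['joints'][5])
r.grab(35); r.wait(.1); t=r.sense(); print(t['opening'],t['torque'].round(3),t['contact_force'].round(1),t['clock'])
L=turn(10,3,[])
for l in L: print(*np.round(l,3))
t=r.sense();print(t['clock'],t['contact_force'].round(1))
E
```

```text
free [np.float64(0.062)] -149.75561282857672
0.039720708500430434 [0.095 0.147 0.002] [-0.4 -0.1  0.3] 26.6583
-146.759 -0.198
-143.759 -0.155
-140.759 -0.167
-137.759 -0.176
-134.759 -0.177
-131.759 -0.137
-128.759 -0.16
-125.759 -0.165
-122.759 -0.191
-119.759 -0.165
29.6583 [ 3.8 -2.7 -1.8]
```

The torque is steady at the expected size, but its sign is opposite to what I'd expect for clockwise. I'll check the yaw change before going on.

```bash
python3 - <<'E'
from h import *
t=r.sense(); print(t['orientation'],t['joints'].round(2),t['torque'],t['clock'])
s=snap('top','t5')
B=cv2.imread('pics/t5.png')
R=np.array(ld('w4')['R']);print('w4 cam right axis world',R[0].round(2))
w=snap('wrist','w5');print(np.array(w['R'])[0].round(2))
E
```

```text
[-1.79977145e+02  2.02412433e-03 -1.44881846e+02] [ 5.2300e+00 -6.9000e+00  9.6470e+01 -2.0000e-02  9.0410e+01 -1.1989e+02] [-0.42131842 -0.71858548 -0.12611955] 29.6583
w4 cam right axis world [-0.91  0.42  0.  ]
[-0.58  0.82  0.  ]
```

The yaw went from 245° to 215°, so the turn is clockwise as wanted. The sign comes only from the residual at rest. Touch will show as a sustained ~0.09 N m shift either way, so I'll continue with automatic detection.

```bash
python3 - <<'E'
from turn import *
L=[(-146.759+3*i,v) for i,v in enumerate([-.198,-.155,-.167,-.176,-.177,-.137,-.16,-.165,-.191,-.165])]
for i in range(52):
    turn(1,3.5,L)
    v=np.array(L)[:,1]
    base=np.median(v[:-6])
    if np.all(np.abs(v[-3:]-base)>.055): break
    if r.sense()['clock']>52: break
print(' '.join(f'{a:.1f}:{b:.3f}' for a,b in L[10:])); np.save('L.npy',np.array(L))
t=r.sense(); print(base,t['clock'],t['contact_force'].round(1))
E
```

```text
-116.4:-0.174 -113.0:-0.149 -109.7:-0.164 -106.3:-0.181 -102.9:-0.139 -99.6:-0.146 -96.2:-0.170 -92.8:-0.181 -89.3:-0.172 -85.9:-0.194 -82.4:-0.161 -79.0:-0.198 -75.5:-0.151 -72.0:-0.175 -68.6:-0.184 -65.1:-0.156 -61.7:-0.172 -58.3:-0.156 -54.9:-0.173 -51.5:-0.173 -48.2:-0.175 -44.7:-0.199 -41.3:-0.190 -37.9:-0.149 -34.4:-0.185 -31.0:-0.175 -27.6:-0.139 -24.2:-0.185 -20.8:-0.149 -17.4:-0.158 -14.0:-0.082 -10.6:-0.060 -7.3:-0.077
-0.171552487474 39.6583 [ 1.5 -4.3 -0.5]
```

The shift is +0.10 N m, sustained from j6 ≈ −14°, while −17.4° was still unchanged. I put the touch at about −18°. I'll turn to about +70°, then check the torque growth.

```bash
python3 - <<'E'
from turn import *
L=[]; q=r.sense()['joints'].copy(); q0=q[5]
for a in np.linspace(q0,69.5,14)[1:]:
    q[5]=a; r.move_joints(q); v=[]
    for _ in range(3): r.wait(.02); v.append(r.sense()['torque'][2])
    L.append((r.sense()['joints'][5],np.mean(v)))
print(' '.join(f'{a:.1f}:{b:.3f}' for a,b in L))
t=r.sense(); print(t['clock'],t['contact_force'].round(1),t['orientation'])
snap('wrist','w6')
E
```

```text
-1.7:-0.065 4.2:-0.065 10.1:-0.041 16.0:-0.034 22.0:-0.039 27.9:-0.028 33.8:-0.055 39.7:-0.088 45.6:-0.062 51.6:-0.103 57.5:-0.013 63.4:-0.025 69.3:-0.024
43.5583 [-3.5 -3.8  2. ] [-1.79966216e+02  1.70675304e-01  2.58717454e+01]
```

View pics/w6.png

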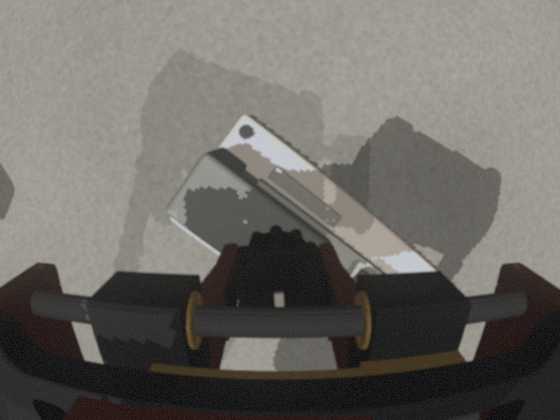

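The pointer rib is still at the same place relative to the camera, (279,300), as when I gripped, so it did not slip. The torque offset of +0.15 N m fits 1.5 rad past touch. I'll release, rise and check.

```bash
python3 - <<'E'
from h import *
r.let_go(); p=r.sense()['tcp_pos']; r.servo_line([p[0],p[1],.163+.150],speed=.1)
r.wait(.3); snap('wrist','w7')
q=r.sense()['joints'].copy(); q[5]=-140; 
k=np.load('k.npy'); r.move_joints(q); snap('wrist','w8'); print(r.sense()['clock'])
a=[cv2.resize(cv2.imread(f'pics/{f}.png'),(400,300)) for f in('w7','w8')]
cv2.imwrite('pics/c8.png',np.hstack(a))
E
```

```text
48.5583
```

View pics/c8.png

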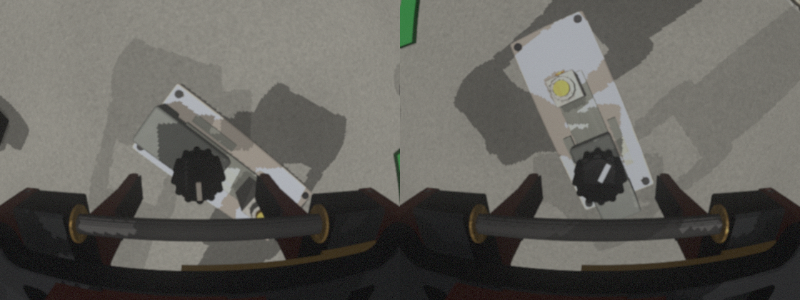

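After release the pointer still points straight down in the wrist view, as it did when gripped, so the knob did not spin back. The block stands square under the clamp, with its post at (563,88) in the right half. Handing in.

```bash
python3 -c "
from h import *
r.hand_in(); print(r.sense()['clock'])"
```

```text
the job is handed in; nothing more can be done
the job is handed in; nothing more can be done
```

The sensor block is clamped against the steel stop with the knob let go, and the job is handed in. No verdict is reported. The clock read 48.6 s just before hand-in, against the 72 s limit.

- **Block:** I picked the grey block, not the green or purple ones, and laid it on the base within about 0.5 mm of centre. I slid it in until the stop was felt at 61–62 mm, where 62 was expected. The force on the tool there was about 8 N, of which some 2.5 N was sliding friction.
- **Knob:** I turned it clockwise in small steps. The touch showed as a clear 0.10 N m torque shift at about −18° on the last joint, and I added about 88° more.
- **Last checks:** The knob pointer did not slip in the grip and did not spin back on release. The block still stood square. The final torque change of about 0.15 N m fits roughly a quarter turn past touch, or about 39 N. That force is inferred; I could not measure it directly.

Four things disagreed or went unchecked:
- My first slide stopped 6 mm short because of a bad force baseline, so I repeated it.
- The knob torque at rest had the opposite sign to what I expected. I confirmed the turning direction from the yaw angle instead.
- Some torque readings between 34° and 52° dipped without explanation.
- I did not compare the bystanders' positions before and after, but no unexpected contact force showed in the readings.

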